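# Tighten the cheese press to the first slip of its clutch

## Task

On the cheese stall, find the small press that has a cheese in it and turn its knob clockwise (seen from above) until the clutch slips: the white collar with the red pointer stops and only the knob turns on. Stop at that first slip, before the knob has slipped 30 degrees past the pointer, and let go of it. Leave the empty press alone.

Things in the scene. Friction and masses are not known exactly. Their poses are not given: they have to be found in the camera images.
- press_knob (a point): Knob of the press holding a yellow cheese (110 mm across, 60 high): an upright teal bar 56 mm long, 14 thick, 40 tall, one end red, turning on a vertical axis. Point on the axis, 17 mm below the bar's top, 23 above its underside, 182 above the table; x along the bar to the red end, z up. 29 mm below it lies a collar 68 mm across; 39 below, a bridge 50 x 190 mm. The press is fixed to the table.
- press_screw (a joint): Angle (rad) of that press's screw, with its white collar and red pointer (tip 48 mm from the axis, lined up with the knob's red end until the clutch slips). Grows clockwise seen from above. Turns lightly (0.03 N m), stays where left, starts at 0.4 to 1.3. At 1.57 it is tight and stops dead, the pointer over the green mark on the bridge.
- press_clutch (a joint): Slip (rad) of that knob past the pointer, clockwise seen from above; 0 at the start. The drag clutch carries the screw round with the knob until the screw stops; from then on it slips at about 0.15 N m and this angle grows. Turning the knob back loosens the screw and does not undo the slip.
- empty_nose (a point): Middle of the red end face of the knob on the other press, 28 mm from its axis, 182 mm above the table; x points out along its bar. That press has the same shape, size and colours but no cheese, only a white plate drawn up under its bridge. It is fixed to the table too and is to be left alone.
There are look-alikes about, which are no part of the job. What is shaped like the part that bears press_knob but black is not meant.

How it is judged:
At the end, for the whole second after the job is handed in: The loaded press's screw is fully tight (within 0.07 rad of its stop), its knob has slipped past the pointer by 0.05 to 0.55 rad (3 to 31 degrees), the knob is at rest and released, and the empty press's knob is where it was (red end within 12 mm) (value of joint press_screw above 1.5 rad and value of joint press_clutch between 0.05 and 0.55 rad and velocity of joint press_screw between -0.1 and 0.1 rad/s and velocity of joint press_clutch between -0.1 and 0.1 rad/s and distance of empty_nose from where it was at the start of the episode below 0.012 m); the robot touches nothing.
It fails at once if the clutch is slipped on past 0.55 rad (31 degrees) (value of joint press_clutch above 0.55 rad).
It fails at once if the empty press's knob is turned (red end moved over 12 mm) (distance of empty_nose from where it was at the start of the episode above 0.012 m).
It also fails if it takes over 42 s, if anything falls off the work surface, if the arm or the gripper's body presses on something with over 40 N, if the wrist force passes 120 N, or if a joint passes its speed limit or range.

## Robot

A 6-joint arm with a two-finger parallel gripper is mounted at the origin on the work surface. World frame = base frame: x ahead of the robot, y to its left, z up, the work surface at z = 0. Lengths are in m, angles in rad, forces in N, time in s.
With the tool pointing down it reaches from about 0.35 to 0.775 m from the base axis. Payload 7.3 kg.
Tool frame: the origin (TCP) lies between the finger pads; the fingertips stand ctrl.tcp_to_tips ahead of it and the grasp point (between the pads) lies 6 mm ahead of it (ctrl.tcp_to_tips is the distance from the TCP to the fingertips, in m); z points along the fingers, x is the direction in which the jaws open and shut, and the axes are right-handed (so a half turn about z gives the same grasp; the last joint's range is limited). The gripper opens to 92 mm and grips with 3 to 60 N. Pads are 19 mm wide; open, the fingers measure 130 mm over their backs; the gripper's body (75 mm by 190 mm) begins 47 mm behind the grasp point.
Start: joints at [0.961, 0.342, 1.524, -0, 1.275, -0.146], TCP at [0.235, 0.47, 0.216] pointing down, gripper open.
Joint ranges: [-2.53, 2.53], [-0.77, 2.02], [0.04, 2.7], [-1, 4.14], [0.28, 2.66], [-3.11, 3.11]. Speed limits (rad/s): [2.57, 2.57, 3.14, 3.14, 3.14, 3.14].

## Interface

Orientations are given as a unit quaternion [x, y, z, w].
In Python, from cell import ctrl, eyes gives the robot as it stands.
- The arm moves only by the shell command python3 -m jog 'ROWS' [OPENING] [FORCE]. ROWS is JSON, a list of rows, each a list of 2 entries, a list of its own where there are three numbers: the shift along the tool's x, y, z in units of 25 mm (1.0 is 25 mm), then the turn about the tool's z in degrees. A call has 1 to 10 rows; each row is the pose to reach, as a shift and turn from the pose measured when the call began, along the tool's axes at that moment; what a row does not reach only later rows make up. A row lasts 1/12 s, in which the tool goes at most 41.7 mm and 7.16 degrees, less where a joint would pass 70% of its speed; a pose out of reach is approached as far as the arm can. A call with a gripper value outside its range is refused whole. OPENING is the opening, from 0 (shut) to 1 (fully open), set as the call begins (- or left out, the last holds). The fingers move at their own pace and stop on an object; FORCE is the grip in N (left out, the last holds). Time passes only in rows, so rows that repeat a pose let the fingers close. It gives the time, the measured TCP pose, the force and the opening at its end, in the units of the state.
- ctrl.get_state(): the state, without advancing time (a new reading comes with each control period).
- eyes.capture(name): name is "scene" or "side" or "wrist"; returns a dict with "pixels" (420x560x3 uint8, red, green, blue), "intrinsics" (3x3 intrinsics, pixels), "position" and "rotation" of the camera in the world; the wrist camera has in their place "hand_eye" (4x4, takes a point from camera to tool coordinates, whose origin is the TCP and whose axes are the tool frame's). Camera axes: x right, y down, z forward; pixel columns grow to the right and rows downward; lengths in m; the calibration is good to about 2 mm. The wrist camera is an equidistant fisheye: a pixel r from the principal point sees the ray r / f radians off the axis. A picture is of the moment at which its call begins: read the wrist's pose just before it. There is no depth.
- ctrl.job_done(): hands the job in, once; it reports no verdict.
The state is a dict: "t": time; "joint_pos": joint angles; "qd": joint speeds; "tau": joint torques, N m; "ee_pos": TCP position; "tool_rot": TCP orientation; "force": force on the tool from outside, world axes, zero at the start; "torque": the same for the moment, N m; "gripper_width": finger opening in m.
Only numpy, scipy, OpenCV 4.12 (cv2) and the standard library are available. Lean on these libraries where they do the work, as an engineer would, in place of code of your own. Each camera call takes 0.05 s, during which the arm holds its last target. There are 200 camera calls.

## Working session

There is one attempt and no reset: what is moved stays moved. The work goes in short steps, Python scripts to look and compute and a shell command to move; the robot and the scene stay as the last step left them, time stands still between calls to the robot, and variables do not carry over. Pictures are saved under pics/ and viewed, about 8 in all and at most 12, crops included, and the job is handed in when it is done.

```bash
mkdir -p pics; ls; python3 - <<'E'
from cell import ctrl, eyes
import cv2,numpy as np
s=ctrl.get_state();print(s, ctrl.tcp_to_tips)
ims=[]
for n in("scene","side"):
    c=eyes.capture(n);ims.append(c["pixels"]);print(n,c["intrinsics"],c["position"],c["rotation"])
    cv2.imwrite(f"pics/{n}0.png",c["pixels"][:,:,::-1])
E
```

```text
pics
{'t': 0.0, 'joint_pos': array([ 9.60994385e-01,  3.42721116e-01,  1.52505506e+00, -1.55971628e-05,
        1.27537415e+00, -1.45992481e-01]), 'qd': array([ 0.0007634 ,  0.00136759, -0.00070871, -0.00054899,  0.00033988,
        0.00087494]), 'tau': array([ 1.35168789e-04, -4.31250679e+01, -2.44216722e+01,  7.17248255e-02,
        5.59438672e-02, -1.07883723e-04]), 'ee_pos': array([0.23459257, 0.46918569, 0.21553253]), 'tool_rot': array([ 8.50691896e-01,  5.25664048e-01, -7.12106951e-04,  3.15514662e-04]), 'force': array([ 0.68089151,  0.88679513, -0.02250607]), 'torque': array([-0.04610452,  0.01555468, -0.0713422 ]), 'gripper_width': 0.09174119292770555} 0.025
scene [[503.82091839   0.         285.25465911]
 [  0.         503.82091839 209.11425544]
 [  0.           0.           1.        ]] [1.07005085 0.20919804 0.81773714] [ 0.53617781  0.75045881 -0.32035986 -0.21608906]
side [[518.81345348   0.         276.49495339]
 [  0.         518.81345348 213.25372541]
 [  0.           0.           1.        ]] [ 0.25137684 -0.70487541  0.82779344] [ 0.91389875 -0.13084488  0.04397643 -0.38175224]
```

View pics/scene0.png

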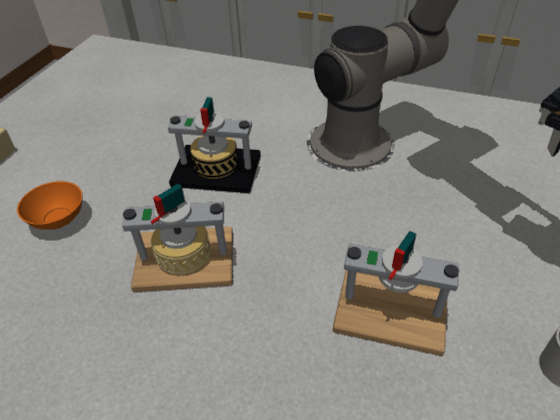

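View pics/side0.png

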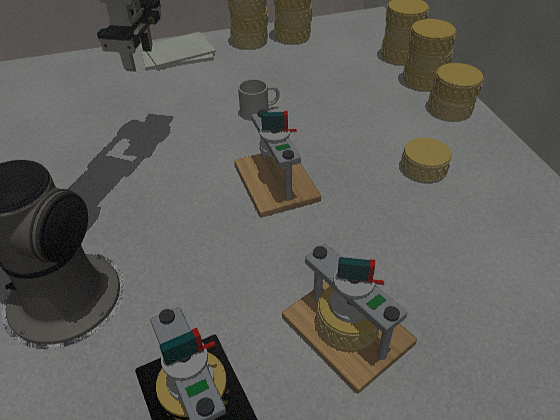

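Three candidates in the scene view: the press on a wood base with cheese (170,200), the black-based press with cheese (208,112, a look-alike), and the empty press (403,252). I choose the first, which appears in the side view at (355,270), and check it in one close crop.

```bash
python3 - <<'E'
import cv2,numpy as np
a=cv2.imread("pics/scene0.png")[175:295,110:245];b=cv2.imread("pics/side0.png")[235:355,305:420]
f=lambda i:cv2.resize(i,(400,int(400*i.shape[0]/i.shape[1]))[:2],interpolation=cv2.INTER_CUBIC)
a=cv2.resize(a[:100],(540,400),interpolation=cv2.INTER_CUBIC) # 4x
b=cv2.resize(b[:100,:],(460,400),interpolation=cv2.INTER_CUBIC)
cv2.imwrite("pics/crop1.png",np.hstack([a[:,:400],b[:,:400]]))
E
```

```text
(no output)
```

View pics/crop1.png

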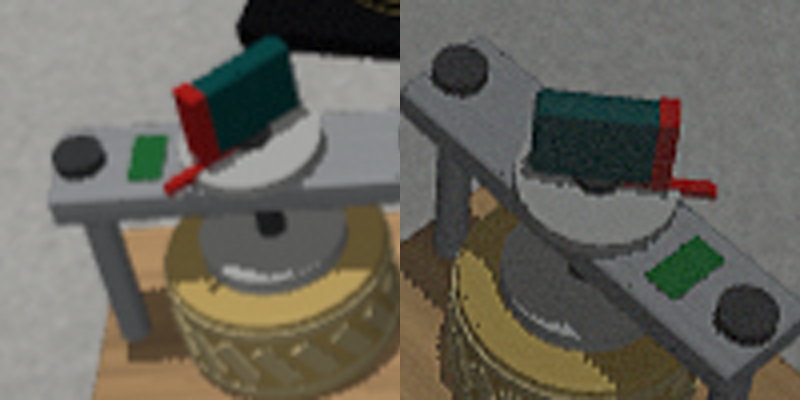

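```bash
cat > h.py <<'E'
import numpy as np
from scipy.spatial.transform import Rotation as R
K={'scene':(503.82,285.25,209.11,[1.07005085,0.20919804,0.81773714],[0.53617781,0.75045881,-0.32035986,-0.21608906]),
'side':(518.81,276.49,213.25,[0.25137684,-0.70487541,0.82779344],[0.91389875,-0.13084488,0.04397643,-0.38175224])}
def hit(n,u,v,z):
    f,cx,cy,p,q=K[n];d=R.from_quat(q).apply([(u-cx)/f,(v-cy)/f,1]);return np.array(p)+d*(z-p[2])/d[2]
E
python3 - <<'E'
from h import *
for n,ox,oy,pts in (('scene',110,175,dict(mid=(237,68,.199),red=(192,92,.199),teal=(282,44,.199),green=(148,158,.144),bolt=(78,150,.148),tip=(170,188,.155))),
 ('side',305,235,dict(mid=(207,100,.199),red=(279,106,.199),teal=(135,97,.199),green=(284,267,.144),bolt=(346,310,.148),bolt2=(60,65,.148),tip=(314,189,.155)))):
    P={k:hit(n,ox+a/4,oy+b/4,z) for k,(a,b,z) in pts.items()}
    for k in P: print(n,k,P[k].round(4))
    d=P['red']-P['teal'];print(np.hypot(*d[:2]),np.degrees(np.arctan2(d[1],d[0])))
    d=P['green']-P['mid'];print('green dir',np.hypot(*d[:2]),np.degrees(np.arctan2(d[1],d[0])))
print(hit('scene',403,240,.199),hit('scene',208,105,.199))
from cell import ctrl
print(R.from_quat(ctrl.get_state()['tool_rot']).as_matrix().round(3))
E
```

```text
scene mid [ 0.5052 -0.2265  0.199 ]
scene red [ 0.5258 -0.2381  0.199 ]
scene teal [ 0.4841 -0.2146  0.199 ]
scene green [ 0.5246 -0.2749  0.144 ]
scene bolt [ 0.5336 -0.3066  0.148 ]
scene tip [ 0.5474 -0.2472  0.155 ]
0.047910342395354535 -29.365623718134817
green dir 0.052070867252135236 -68.15705961750989
side mid [ 0.5045 -0.2295  0.199 ]
side red [ 0.5302 -0.2405  0.199 ]
side teal [ 0.478  -0.2199  0.199 ]
side green [ 0.5232 -0.2771  0.144 ]
side bolt [ 0.5364 -0.305   0.148 ]
side bolt2 [ 0.4718 -0.1544  0.148 ]
side tip [ 0.5457 -0.2522  0.155 ]
0.056068943096708596 -21.464958800125604
green dir 0.05108779505359499 -68.47816659884367
[0.48846097 0.19665602 0.199     ] [ 0.22281023 -0.2837872   0.199     ]
[[ 0.447  0.894 -0.001]
 [ 0.894 -0.447 -0.001]
 [-0.001 -0.    -1.   ]]
```

```bash
python3 -m jog '[[[0,0,-1.6],0],[[0,0,-3.2],0],[[-1,1.1,-3.4],0],[[-2,2.2,-3.4],0],[[-3,3.3,-3.4],0],[[-4,4.4,-3.4],0],[[-5,5.5,-3.4],0],[[-6,6.6,-3.4],0],[[-7,7.7,-3.4],0],[[-8,8.8,-3.4],0]]' 1 && python3 - <<'E'
from cell import ctrl
import numpy as np
from scipy.spatial.transform import Rotation as R
s=ctrl.get_state();print(R.from_quat(s['tool_rot']).inv().apply(np.array([.5045,-.2285,.3])-s['ee_pos'])/.025,s['joint_pos'])
E
```

```text
t: 0.93
ee_pos: [0.342, 0.1903, 0.3007]
tool_rot: [0.851, 0.526, -0.001, 0.0]
force: [0.5, 0.1, -0.1]
gripper_width: 0.0922
[-12.08045657  13.30511442   0.04222272] [ 3.12163823e-01  2.97471583e-02  1.68258027e+00 -8.41540068e-04
  1.43051353e+00 -7.95093338e-01]
```

```bash
python3 -m jog '[[[-1.1,1.2,0],0],[[-2.2,2.4,0],0],[[-3.3,3.6,0],0],[[-4.4,4.8,0],0],[[-5.5,6,0],0],[[-6.6,7.2,0],0],[[-7.7,8.4,0],0],[[-8.8,9.6,0],0],[[-9.9,10.8,0],0],[[-11,12,0],0]]' && python3 -m jog '[[[-0.6,0.7,0],0],[[-1.08,1.3,0],0],[[-1.08,1.3,0],0],[[-1.08,1.3,0],0]]' && cat >> h.py <<'E'
from cell import ctrl,eyes
import cv2
def wpix(c,s,P):
    H=np.array(c['hand_eye']);k=c['intrinsics']
    t=R.from_quat(s['tool_rot']).inv().apply(np.array(P)-s['ee_pos'])
    d=H[:3,:3].T@(t-H[:3,3]);th=np.arctan2(np.hypot(*d[:2]),d[2]);e=d[:2]/np.hypot(*d[:2])
    return np.array([k[0][2],k[1][2]])+k[0][0]*th*e
def whit(c,s,u,v,z):
    H=np.array(c['hand_eye']);k=c['intrinsics'];w=np.array([u-k[0][2],v-k[1][2]]);r=np.hypot(*w);th=r/k[0][0]
    d=np.append(np.sin(th)*w/r,np.cos(th));M=R.from_quat(s['tool_rot']).as_matrix()
    p=s['ee_pos']+M@H[:3,3];d=M@H[:3,:3]@d;return p+d*(z-p[2])/d[2]
E
python3 - <<'E'
from h import *
s=ctrl.get_state();c=eyes.capture('wrist');cv2.imwrite('pics/w1.png',c['pixels'][:,:,::-1])
np.save('w1.npy',dict(s=s,c=c),allow_pickle=True)
print(s['t'],s['ee_pos'],wpix(c,s,[.5045,-.2285,.199]),c['intrinsics'],c['hand_eye'])
E
```

```text
t: 1.77
ee_pos: [0.4875, -0.1918, 0.3006]
tool_rot: [0.851, 0.526, -0.001, -0.0]
force: [0.4, 0.4, -0.3]
gripper_width: 0.0921
t: 2.1
ee_pos: [0.5042, -0.231, 0.2996]
tool_rot: [0.851, 0.525, -0.001, -0.001]
force: [0.4, 0.3, 0.2]
gripper_width: 0.092
2.1 [ 0.50421409 -0.23102324  0.29958224] [281.43767202 203.22329462] [[325.1922621    0.         278.45699265]
 [  0.         325.1922621  206.83063204]
 [  0.           0.           1.        ]] [[ 9.99999987e-01  1.39946792e-04 -7.41608669e-05 -8.57761153e-05]
 [-1.10424748e-04  9.51718810e-01  3.06971163e-01 -8.40729992e-02]
 [ 1.13539921e-04 -3.06971151e-01  9.51718813e-01 -1.68508056e-01]
 [ 0.00000000e+00  0.00000000e+00  0.00000000e+00  1.00000000e+00]]
```

View pics/w1.png

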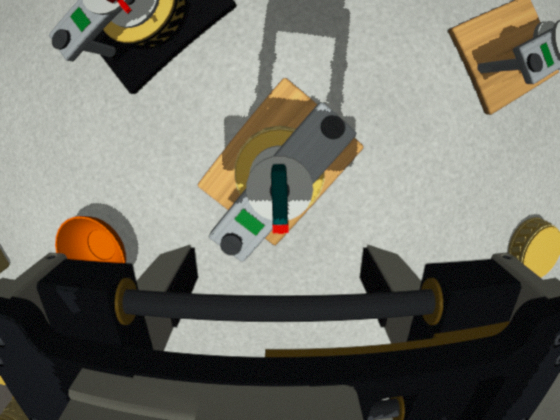

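The wrist view shows the loaded press under the tool: bar from (279,168) to the red end (281,230), nearly along tool y, with the green mark at (250,221). I'll segment teal and red for an accurate axis and angle.

```bash
python3 - <<'E'
from h import *
d=np.load('w1.npy',allow_pickle=True).item();s,c=d['s'],d['c']
im=c['pixels'];hsv=cv2.cvtColor(im,cv2.COLOR_RGB2HSV)[150:250,230:330]
b=cv2.resize(im[155:245,220:340],(780,585),interpolation=cv2.INTER_CUBIC)[:, :, ::-1];cv2.imwrite('pics/w1c.png',b)
for u,v in ((281,232),(278.5,168)): print(whit(c,s,u,v,.199))
for z in(.144,):
  for u,v in ((250,221),(333,127),(231.5,244)): print(whit(c,s,u,v,z))
for m in (.199,.160):
  for r in (28,-28):
    a=np.radians(-25);print(m,r,wpix(c,s,[.5045+r/1e3*np.cos(a),-.2285+r/1e3*np.sin(a),m]))
E
```

```text
[ 0.52838464 -0.24083835  0.199     ]
[ 0.47564132 -0.21686161  0.199     ]
[ 0.52250246 -0.27441072  0.144     ]
[ 0.47159166 -0.15401344  0.144     ]
[ 0.5371269  -0.30561334  0.144     ]
0.199 28 [282.24943022 233.14474975]
0.199 -28 [280.55845429 171.51542967]
0.16 28 [281.86488236 218.42870528]
0.16 -28 [280.34501305 163.45696059]
```

View pics/w1c.png

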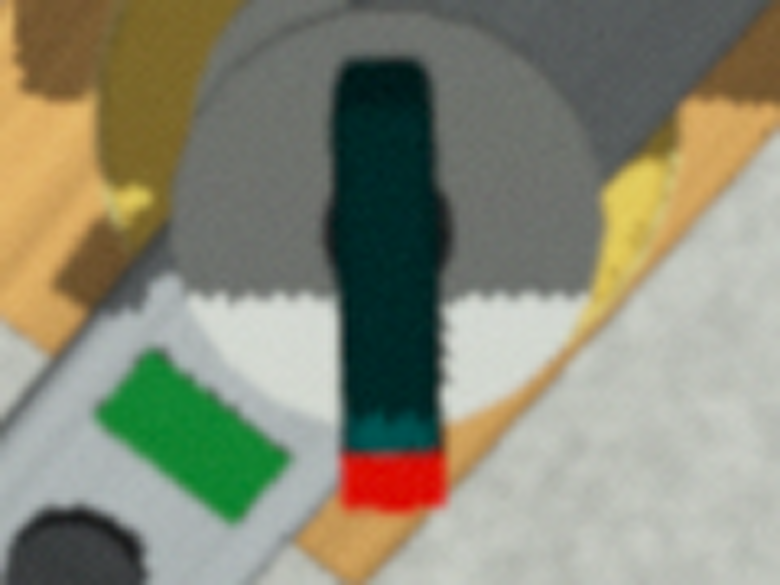

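```bash
python3 -m jog '[[[0.04,0,1],-1.5],[[0.04,0,2],-1.5],[[0.04,0,3],-1.5],[[0.04,0,3.6],-1.5],[[0.04,0,4],-1.5],[[0.04,0,4.3],-1.5],[[0.04,0,4.3],-1.5],[[0.04,0,4.3],-1.5]]' 0.6 && python3 -m jog '[[[0,0,0],0],[[0,0,0],0],[[0,0,0],0],[[0,0,0],0],[[0,0,0],0],[[0,0,0],0],[[0,0,0],0],[[0,0,0],0]]' 0 40 && cat > st.py <<'E'
from h import *
s=ctrl.get_state();y=R.from_quat(s['tool_rot']).as_matrix()[:,1]
print('t',s['t'],'yaw_y',np.degrees(np.arctan2(y[1],y[0])).round(2),'F',s['force'].round(2),'T',s['torque'].round(3),'tau6',s['tau'][5].round(4),'w',s['gripper_width'].round(4),'q6',s['joint_pos'][5].round(3))
E
python3 st.py
```

```text
t: 2.82
ee_pos: [0.5045, -0.229, 0.1932]
tool_rot: [0.844, 0.537, -0.001, -0.0]
force: [-0.8, 0.2, -0.1]
gripper_width: 0.0549
t: 3.48
ee_pos: [0.5046, -0.229, 0.1932]
tool_rot: [0.844, 0.537, -0.001, -0.001]
force: [-0.2, 0.4, 0.3]
gripper_width: 0.0063Traceback (most recent call last):
  File "st.py", line 3, in <module>
    print('t',s['t'],'yaw_y',np.degrees(np.arctan2(y[1],y[0])).round(2),'F',s['force'].round(2),'T',s['torque'].round(3),'tau6',s['tau'][5].round(4),'w',s['gripper_width'].round(4),'q6',s['joint_pos'][5].round(3))
                                                                                                                                                         ^^^^^^^^^^^^^^^^^^^^^^^^
AttributeError: 'float' object has no attribute 'round'
```

```bash
sed -i "s/s\['gripper_width'\].round(4)/round(float(s['gripper_width']),4)/" st.py; python3 st.py; python3 - <<'E'
from h import *
a=eyes.capture('scene')['pixels'];b=eyes.capture('wrist')['pixels'];e=eyes.capture('side')['pixels']
a=cv2.resize(a[90:290,70:270],(400,400));b=cv2.resize(b[150:350,180:380],(400,400))
cv2.imwrite('pics/g1.png',np.hstack([a,b])[:,:,::-1])
E
```

```text
t 3.4833 yaw_y -25.07 F [-0.2   0.42  0.28] T [-0.017  0.048  0.015] tau6 0.0001 w 0.0063 q6 -1.697
```

View pics/g1.png

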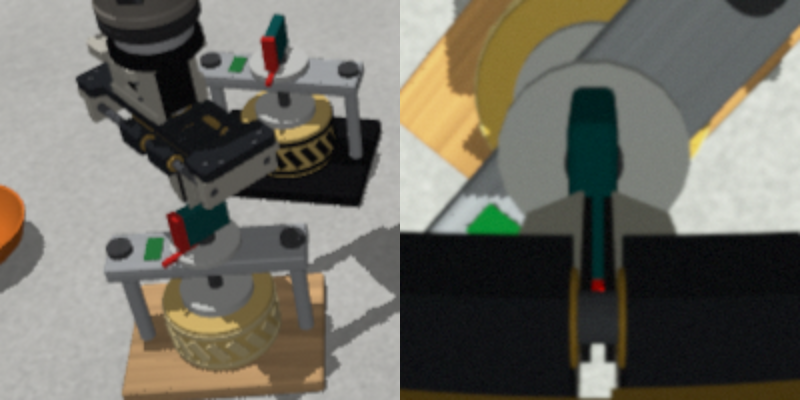

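```bash
python3 - <<'E'
from h import *
def pj(n,P):
    f,cx,cy,p,q=K[n];d=R.from_quat(q).inv().apply(np.array(P)-p);return np.array([cx+f*d[0]/d[2],cy+f*d[1]/d[2]])
s=ctrl.get_state();T=s['ee_pos'];M=R.from_quat(s['tool_rot']).as_matrix()
out=[]
for n,(x0,y0) in (('scene',(115,140)),('side',(305,200))):
    im=cv2.resize(eyes.capture(n)['pixels'][y0:y0+100,x0:x0+100],(400,400),interpolation=cv2.INTER_CUBIC)
    for P,col in ((T,(255,255,0)),(T+M@[0,0,.025],(255,0,255)),([.504,-.2297,.199],(0,255,255))):
        u=(pj(n,P)-[x0,y0])*4;cv2.circle(im,tuple(int(v) for v in u),3,col,-1);print(n,u)
    out.append(im)
cv2.imwrite('pics/g2.png',np.hstack(out)[:,:,::-1])
E
python3 st.py
```

```text
scene [215.2485565  215.19740377]
scene [224.99256752 254.36162935]
scene [212.1085224  204.84404373]
side [205.3302961  248.35337159]
side [199.70265362 288.23372353]
side [206.07317391 240.58963595]
t 3.7333 yaw_y -25.07 F [ 0.3   0.01 -0.57] T [ 0.035  0.003 -0.073] tau6 -0.0 w 0.0005 q6 -1.697
```

View pics/g2.png

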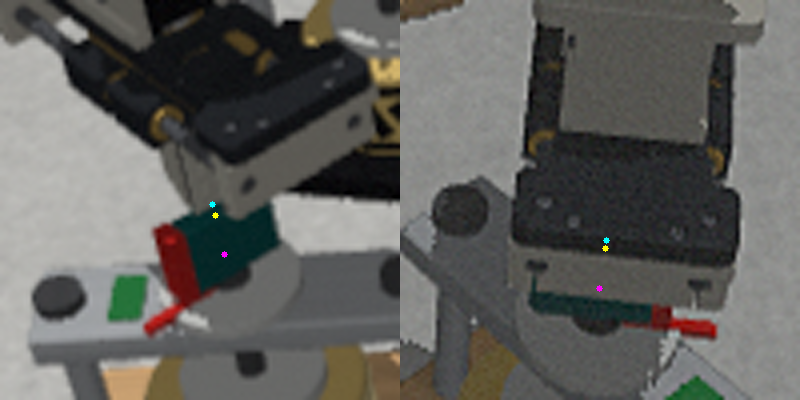

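The picture shows the fingers shut just above the bar (width 0.5 mm, no force), so the real tips seem about 30 mm shorter than stated. I open, then go down in small force-watched steps.

```bash
python3 -m jog '[[[0,0,0],0],[[0,0,0],0],[[0,0,0],0],[[0,0,0],0],[[0,0,0],0],[[0,0,0.1],0],[[0,0,0.2],0],[[0,0,0.3],0],[[0,0,0.4],0],[[0,0,0.4],0]]' 0.5 40 && python3 -m jog '[[[0,0,0.1],0],[[0,0,0.1],0]]' && python3 st.py && python3 - <<'E'
from h import *
s=ctrl.get_state();c=eyes.capture('wrist');b=c['pixels']
o=[cv2.resize(b[150:350,180:380],(400,400)),]
n='side';e=eyes.capture(n)['pixels'];o.append(cv2.resize(e[200:300,305:405],(400,400),interpolation=cv2.INTER_CUBIC))
cv2.imwrite('pics/g3.png',np.hstack(o)[:,:,::-1])
E
```

```text
t: 4.57
ee_pos: [0.5042, -0.2287, 0.1824]
tool_rot: [0.844, 0.537, -0.001, -0.001]
force: [0.4, 0.1, -0.3]
gripper_width: 0.046
t: 4.73
ee_pos: [0.504, -0.2286, 0.1794]
tool_rot: [0.844, 0.537, -0.001, -0.002]
force: [0.1, 0.4, -0.5]
gripper_width: 0.0457
t 4.7333 yaw_y -25.07 F [ 0.15  0.42 -0.47] T [-0.     0.016  0.072] tau6 -0.0004 w 0.0457 q6 -1.697
```

View pics/g3.png

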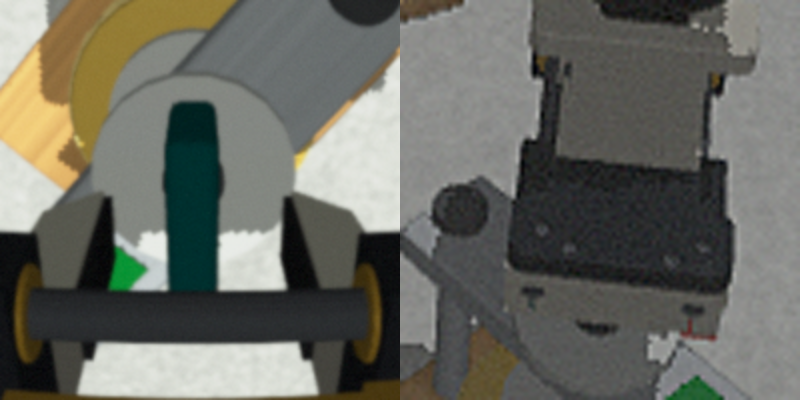

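```bash
python3 -m jog '[[[0,0,0.1],0],[[0,0,0.1],0]]' && python3 -m jog '[[[0,0,0.1],0],[[0,0,0.1],0]]'
```

```text
t: 5.0
ee_pos: [0.504, -0.2287, 0.177]
tool_rot: [0.844, 0.537, -0.001, -0.001]
force: [-0.4, 0.5, 0.0]
gripper_width: 0.0455
t: 5.17
ee_pos: [0.5038, -0.2285, 0.174]
tool_rot: [0.844, 0.537, -0.001, -0.002]
force: [-0.1, -0.7, -0.7]
gripper_width: 0.046
```

```bash
python3 -m jog '[[[0,0,0.1],0],[[0,0,0.1],0]]' | sed -n 2,4p && python3 -m jog '[[[0,0,0.1],0],[[0,0,0.1],0]]'| sed -n 2,4p; python3 -m jog '[[[0,0,0],0],[[0,0,0],0],[[0,0,0],0],[[0,0,0],0],[[0,0,0],0],[[0,0,0],0],[[0,0,0],0]]' 0 40; python3 st.py
```

```text
ee_pos: [0.5036, -0.2284, 0.1709]
tool_rot: [0.844, 0.537, -0.002, -0.002]
force: [-0.0, -0.4, 1.1]
ee_pos: [0.5033, -0.2282, 0.1679]
tool_rot: [0.844, 0.537, -0.002, -0.003]
force: [0.4, 0.5, 0.1]
t: 6.08
ee_pos: [0.5028, -0.2293, 0.168]
tool_rot: [0.844, 0.537, -0.003, -0.002]
force: [-2.4, -4.3, 0.7]
gripper_width: 0.0137
t 6.0833 yaw_y -25.08 F [-2.41 -4.34  0.71] T [-0.684  0.401  0.053] tau6 0.0192 w 0.0137 q6 -1.697
```

```bash
python3 -m jog '[[[0,0,0],4],[[0,0,0],8],[[0,0,0],12],[[0,0,0],16],[[0,0,0],20],[[0,0,0],24],[[0,0,0],28],[[0,0,0],28]]'; python3 st.py;  python3 -m jog '[[[0,0,0],2],[[0,0,0],4],[[0,0,0],4]]' >/dev/null; python3 st.py;
```

```text
t: 6.75
ee_pos: [0.5031, -0.2291, 0.168]
tool_rot: [0.949, 0.315, -0.003, -0.001]
force: [1.2, 1.1, -1.3]
gripper_width: 0.0137
t 6.75 yaw_y -53.23 F [ 1.2   1.1  -1.31] T [ 0.238 -0.35  -0.024] tau6 0.9509 w 0.0137 q6 -1.205
t 7.0 yaw_y -57.18 F [-0.1  -0.23 -0.87] T [ 0.153 -0.186 -0.089] tau6 0.4619 w 0.0137 q6 -1.136
```

```bash
for k in 1; do python3 -m jog '[[[0,0,0],2],[[0,0,0],4],[[0,0,0],4]]' >/dev/null; python3 st.py; done; python3 -m jog '[[[0,0,0],2],[[0,0,0],2],[[0,0,0],2]]' >/dev/null; python3 st.py; python3 -m jog '[[[0,0,0],2],[[0,0,0],2],[[0,0,0],2]]' >/dev/null; python3 st.py; python3 -m jog '[[[0,0,0],2],[[0,0,0],2],[[0,0,0],2]]' >/dev/null; python3 st.py; python3 -m jog '[[[0,0,0],2],[[0,0,0],2],[[0,0,0],2]]' >/dev/null; python3 st.py
```

```text
t 7.25 yaw_y -61.12 F [ 0.86 -0.12 -0.73] T [ 0.069 -0.213 -0.089] tau6 0.4541 w 0.0134 q6 -1.068
t 7.5 yaw_y -62.97 F [-0.11  0.09  0.01] T [ 0.148 -0.285 -0.054] tau6 0.0522 w 0.0136 q6 -1.036
t 7.75 yaw_y -64.85 F [ 0.06  0.45 -0.92] T [ 0.063 -0.218 -0.048] tau6 0.0528 w 0.0136 q6 -1.003
t 8.0 yaw_y -66.74 F [ 1.1  -0.06  0.14] T [ 0.082 -0.218  0.045] tau6 0.1102 w 0.0134 q6 -0.97
t 8.25 yaw_y -68.64 F [0.42 0.68 0.24] T [ 0.16  -0.255  0.038] tau6 0.1201 w 0.0136 q6 -0.937
```

```bash
for k in 1; do python3 -m jog '[[[0,0,0],2],[[0,0,0],4],[[0,0,0],4],[[0,0,0],4]]' >/dev/null; python3 st.py; done; python3 -m jog '[[[0,0,0],2],[[0,0,0],4],[[0,0,0],4],[[0,0,0],4]]' >/dev/null; python3 st.py; python3 - <<'E'
from h import *
a=eyes.capture('scene')['pixels'][160:235,110:210];e=eyes.capture('side')['pixels'][235:335,305:405]
cv2.imwrite('pics/g4.png',np.hstack([cv2.resize(a,(400,300),interpolation=cv2.INTER_CUBIC),cv2.resize(e,(400,400),interpolation=cv2.INTER_CUBIC)[:300]])[:,:,::-1])
E
```

```text
t 8.5833 yaw_y -72.54 F [ 0.9   0.05 -1.53] T [ 0.087 -0.318  0.064] tau6 0.106 w 0.014 q6 -0.869
t 8.9167 yaw_y -76.42 F [-0.2  -0.22 -1.05] T [ 0.086 -0.331 -0.007] tau6 0.1065 w 0.0138 q6 -0.801
```

View pics/g4.png

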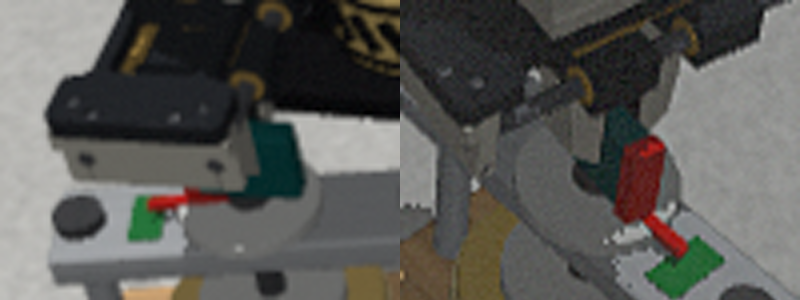

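```bash
python3 - <<'E'
from h import *
for n,u,v in (('side',305+286/4,235+252/4),('scene',110+150/4,160+204/4)):
  for z in(.150,.156):
    p=hit(n,u,v,z);d=p-[.5042,-.2297,0];print(n,z,p,np.hypot(*d[:2]),np.degrees(np.arctan2(d[1],d[0])))
u,v=305+(640-400)/4,235+143/4
p=hit('side',u,v,.199);d=p-[.5042,-.2297,0];print('red top',p,np.hypot(*d[:2]),np.degrees(np.arctan2(d[1],d[0])))
E
```

```text
side 0.15 [ 0.52447129 -0.27438489  0.15      ] 0.049067954332057455 -65.59859176678104
side 0.156 [ 0.52205379 -0.2781957   0.156     ] 0.051677755109647415 -69.78871713236991
scene 0.15 [ 0.52087626 -0.27449103  0.15      ] 0.04779470244114956 -69.57907028293248
scene 0.156 [ 0.52581091 -0.2701448   0.156     ] 0.04585644306170711 -61.88303224533272
red top [ 0.50845441 -0.25322872  0.199     ] 0.023910257412764407 -79.7506562193783
```

```bash
python3 -m jog '[[[0,0,0],2],[[0,0,0],4],[[0,0,0],4],[[0,0,0],4]]' >/dev/null; python3 st.py; python3 -m jog '[[[0,0,0],0],[[0,0,0],0],[[0,0,0],0],[[0,0,0],0],[[0,0,0],0],[[0,0,0],0]]' 0.5; python3 -m jog '[[[0,0,-0.5],0],[[0,0,-1.2],0],[[0,0,-2],0],[[0,0,-3],0],[[0,0,-4],0],[[0,0,-5],0],[[0,0,-5],0],[[0,0,-5],0]]'; python3 - <<'E'
from h import *
s=ctrl.get_state();c=eyes.capture('wrist');np.save('w2.npy',dict(s=s,c=c),allow_pickle=True)
a=eyes.capture('side')['pixels'][235:335,305:405];b=c['pixels'][150:250,230:330]
cv2.imwrite('pics/g5.png',np.hstack([cv2.resize(x,(400,400),interpolation=cv2.INTER_CUBIC) for x in(b,a)])[:,:,::-1])
E
```

```text
t 9.35 yaw_y -80.36 F [ 1.44  0.03 -1.18] T [ 0.1   -0.342 -0.027] tau6 0.1056 w 0.0138 q6 -0.732
t: 9.85
ee_pos: [0.5036, -0.229, 0.168]
tool_rot: [0.996, 0.084, -0.002, -0.001]
force: [0.3, -0.5, -0.3]
gripper_width: 0.0448
t: 10.52
ee_pos: [0.5046, -0.2294, 0.2943]
tool_rot: [0.996, 0.084, -0.001, 0.0]
force: [-0.2, 0.0, -0.0]
gripper_width: 0.0457
```

View pics/g5.png

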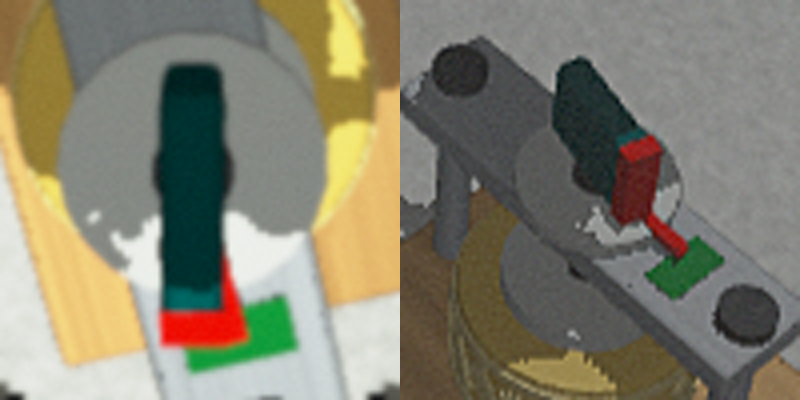

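Released, the bar points along tool y (about -80°). The pointer tip at crop (240,340) lies over the green mark (242,333), about 13–15° behind the bar, so I hand it in.

```bash
python3 -c "
from cell import ctrl
print(ctrl.job_done())"
```

```text
the job is handed in; nothing more can be done
None
```

I gripped the knob of the press with the cheese in it (wood base) and turned it clockwise from about -25° to -80°. I then opened the jaws, lifted clear and handed the job in at about 10.6 s of the 42 s allowed.

**Last checks:**
- **Screw tight:** the pointer rests over the green mark. The wrist torque stepped up at about -66°, near the -67° I had measured for the stop.
- **Slip:** the knob ended about 13–15° (0.23–0.26 rad) past the pointer, inside the 3–31° window. This comes from the turn past the torque step and the last wrist picture. The clutch angle itself cannot be read.
- **Released:** the fingers were well clear above the press and showed no force.
- **Other presses:** I never went near the empty one except to pass well above, and did not photograph it again afterwards. The black look-alike was not touched.

**What failed or disagreed:**
- **First grasp missed:** the fingers closed just above the bar without touching it. The real fingertips sit about 30–35 mm short of where `ctrl.tcp_to_tips` puts them. I went about 25 mm lower in small steps while watching the force, and the second grasp read 13.7 mm on the 14 mm bar.
- **Angle spread:** with the knob still gripped, the pointer direction varied from -62° to -70° depending on the camera and the height assumed for the pointer.

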